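# Open a coffee grinder's locked finger guard and slacken its left-hand burr nut

### The arm

A 6-joint arm with a two-finger parallel gripper is mounted at the origin on a cart in front of the work surface, level with it; the furniture and walls round the work are solid. World frame = base frame: x ahead of the robot, y to its left, z up, the work surface at z = 0. Lengths are in mm, angles in rad, forces in N, time in s.
With the tool pointing down it reaches from about 300 to 775 mm from the base axis. Payload 14.6 kg.
Tool frame: the origin (TCP) lies at the very end of the fingers, on their centre line; the grasp point (between the pads) lies 19 mm behind it (grip_point_offset is the distance from the TCP to the grasp point, in mm); z points along the fingers, y is the line along which they close (so a half turn about z gives the same grasp; the last joint's range is limited). The gripper opens to 94 mm and grips with 3 to 60 N. Pads are 16 mm wide; open, the fingers measure 119 mm over their backs; the gripper's body (75 mm by 177 mm) begins 78 mm behind the grasp point.
Start: joints at [1.116, 0.3, 1.521, -0, 1.321, -0.067], TCP at [207.981, 509.15, 205.446] pointing down, gripper open.
Joint ranges: [-3.03, 3.03], [-0.79, 2.21], [0.23, 2.52], [-1.04, 4.18], [0, 3.07], [-2.55, 2.55]. Speed limits (rad/s): [2.22, 2.22, 2.57, 3.14, 3.14, 3.14].

### API

Orientations are given as [roll, pitch, yaw] about the fixed x, y, z axes, in that order (R = Rz(yaw) Ry(pitch) Rx(roll)).
In Python, from cell import read_state, camera, camera_info, sign_off, grip_point_offset gives the robot as it stands.
- The arm moves only by the shell command python3 -m handwheel 'ROWS' [FORCE]. ROWS is text: rows parted by semicolons, each of 5 numbers parted by spaces: the shift along the world's x, y, z in units of 40 mm (1.0 is 40 mm), then the turn about the world's z in units of 5 degrees (1.0 is 5 degrees), then the closure, from 0 (fully open) to 1 (shut). In form: dx dy dz yaw gripper; .... A call has 1 to 12 rows; each row shifts and turns the commanded pose from where the row before left it; what a row does not reach is not made up. A row lasts 1/12 s, in which the tool goes at most 41.7 mm and 7.16 degrees, less where a joint would pass 70% of its speed; a pose out of reach is approached as far as the arm can. A call is refused whole if a number of a shift passes 1 or a number of a turn 1, either way. A call with a gripper value outside its range is refused whole. The fingers move at their own pace and stop on an object; FORCE is the grip in N (left out, the last holds). Time passes only in rows, so rows that do not move let the fingers close. It gives the time, the measured TCP pose, the force, the opening and the grip force at its end, in the units of the state.
- read_state(): the state, without advancing time (a new reading comes with each control period).
- camera(name): name is "scene" or "side" or "wrist"; returns (picture, depth): 384x512x3 uint8, red, green, blue; 384x512 float32, mm along the optical axis (not along the pixel's ray), 0 where there is no reading.
- camera_info(name): a dict with "intrinsics" (3x3 intrinsics, pixels), "world_from_camera" (4x4, takes a point from camera to world coordinates). Camera axes: x right, y down, z forward; pixel columns grow to the right and rows downward; lengths in mm; the calibration is good to about 2 mm. A picture is of the moment at which its call begins: read the wrist's pose just before it. camera_info takes no time and is no camera call; for the wrist camera it gives the pose at the moment of the call.
- sign_off(): hands the job in; it is judged then, once.
The state is a dict: "clock": time; "joints": joint angles; "qd": joint speeds; "effort": joint torques, N m; "eef_pos": TCP position; "eef_rot": TCP orientation; "wrist_force": force on the tool from outside, world axes, zero at the start; "moment": the same for the moment, N m; "finger_gap": finger opening in mm; "finger_force": force on a finger pad.
Only numpy, scipy, OpenCV 4.12 (cv2) and the standard library are available. Lean on these libraries where they do the work, as an engineer would, in place of code of your own. Each camera call takes 0.05 s, during which the arm holds its last target. There are 200 camera calls.

### The job

The coffee grinder is unplugged, its hopper is off, and the burrs are to be cleaned. Pull the guard's lock bolt fully out, slide the finger guard back until its catch holds it open by itself, feeling for the catch and not forcing the guard against the bolt or the stop, and then slacken the burr nut, which has a left-hand thread, by half a turn. Leave the bolt out and the guard open, and do not disturb the hopper, the brush, the cup or the mugs.

Things in the scene. Friction and masses are not known exactly. Their poses are not given: they have to be found in the camera images.
- grinder: dark grey coffee grinder with a flat bright steel top deck, 252 long x 150 wide, deck at 150 mm above the worktop; heavy, does not move. Origin on the worktop straight below the burr spindle; x axis towards its rear (the deck runs from x = -58 to +194 mm), y axis to its left, z up. Two low rails (4 mm) run along the deck at y = +-35 mm
- lock (a joint): lock bolt, in m: 0 = shot home (locked) to 0.023 = fully out against its end; it slides to the grinder's right (-y), stays where it is left, and resists with about 3 N. Home, its steel rod lies across the guard's way 2 mm behind the guard; the guard is free only when the bolt is out by more than 0.018
- lock_grip (a point): centre of the bolt's upright red finger grip: 12 mm thick along the grinder's x, 26 mm long along y, 24 mm high (point 12 mm below its top, 174 mm above the worktop); its steel foot, 42 x 26 mm, lies below it up to 162 mm above the worktop. Axes as the grinder's
- guard (a joint): finger guard, m: 0 = closed over the nut; slides to the grinder's rear (+x). A spring shuts it (1.5 N closed, 2.6 N open) if let go early. A sprung roller catch is pushed past with 6 to 14 N, then the force drops and it is held, anywhere from 0.087 to 0.113: that differs by machine and can only be felt. 2 mm on is a springy rubber stop (6 N/mm). Over 25 N on bolt, catch or stop is forcing it
- guard_tab (a point): centre of the guard's upright red grip on its black hood: 12 mm thick along the grinder's x, 44 mm wide along y, 22 mm high (point 11 mm below its top, 195 mm above the worktop); hood top 185 mm above the worktop. The hood reaches 46 mm before and 26 mm behind the grip, 64 mm wide, open at the front. Axes as the grinder's
- nut (a joint): round knurled brass burr nut, in rad: 0 = fully tight, grows as it is slackened by turning CLOCKWISE seen from above (left-hand thread; it rises 3 mm a turn; friction about 0.15 N m). It starts at 0 to 0.2; slackened half a turn means about 3.1. It turns no further the other way than 0
- nut_grip (a point): centre of the nut: 36 mm diameter, 22 mm high, on a vertical spindle; 163 mm above the worktop, 13 mm above the deck. Covered by the guard until that is open; the open guard's front then stands 50 mm or more behind the nut's centre, hood 35 mm (with its grip 56 mm) above the deck. The 10 mm spindle ends 6 mm above the nut
- hopper: clear plastic bean hopper, 113 mm diameter, 105 mm high, standing mouth down on the worktop to the grinder's left; origin at the centre of its underside
- brush: cleaning brush lying on the worktop to the grinder's right, 170 mm long; origin at its middle, underside
- espresso_cup: small cup with handle, 62 mm diameter, 51 mm high, on the worktop to the grinder's left; origin at the centre of its underside
- mug_plain: yellow-striped mug, 86 mm diameter, 101 mm high, behind and to the left of the grinder; origin at the centre of its underside
- mug_stripe: green-striped mug, 84 mm diameter, 91 mm high, behind and to the right of the grinder; origin at the centre of its underside

How it is judged (in metres and radians):
On the way, in this order (a step that is already met when the one before it is completed fails the run):
1. the lock bolt is pulled out (value of joint lock above 0.018 m), for 0.1 s.
2. the guard is open and its catch holds it without the robot (value of joint guard above 0.085 m and contact force between each of the arm, the fingers and guard below 0.3 N), for 0.3 s.
3. the burr nut is slackened by half a turn (value of joint nut above 2.9 rad), for 0.2 s.
At the end, for the whole second after the job is handed in: lock bolt out by more than 18 mm, guard held open by its catch (more than 85 mm back), nut slackened from tight by 2.9 to 5 rad (half a turn, at most three quarters or so) (value of joint lock above 0.018 m and value of joint guard above 0.085 m and value of joint nut between 2.9 and 5 rad); the robot touches nothing.
It fails at once if the guard is forced (more than 25 N) against its bolt, catch or stop (contact force between guard and grinder above 25 N).
It fails at once if the hopper is shifted by more than 20 mm (distance of hopper from where it was at the start of the episode above 0.02 m).
It fails at once if the brush is shifted by more than 20 mm (distance of brush from where it was at the start of the episode above 0.02 m).
It fails at once if a cup or mug is shifted by more than 20 mm (distance of any of espresso_cup, mug_plain, mug_stripe from where it was at the start of the episode above 0.02 m).
It also fails if it takes over 67 s, if anything falls off the work surface, if the arm or the gripper's body presses on something with over 40 N, if the wrist force passes 120 N, or if a joint passes its speed limit or range.

## Working session

There is one attempt and no reset: what is moved stays moved. The work goes in short steps, Python scripts to look and compute and a shell command to move; the robot and the scene stay as the last step left them, time stands still between calls to the robot, and variables do not carry over. Pictures are saved under pics/ and viewed, at most 10 in all, crops included, and the job is handed in when it is done.

```bash
mkdir -p pics; ls
cat > h.py <<'E'
import numpy as np, cv2
from cell import *
def shot(n,name=None):
    im,d=camera(n); i=camera_info(n)
    if name: cv2.imwrite('pics/'+name,im[:,:,::-1])
    return im,d,np.array(i['intrinsics']),np.array(i['world_from_camera'])
def cloud(d,K,T):
    v,u=np.mgrid[:d.shape[0],:d.shape[1]]
    p=np.stack([(u-K[0,2])/K[0,0]*d,(v-K[1,2])/K[1,1]*d,d],-1)
    return p@T[:3,:3].T+T[:3,3]
E
python3 - <<'E'
from h import *
a=[]
for n in('scene','side'):
    im,d,K,T=shot(n); a.append(im); print(n,K.round(1).tolist(),T.round(2).tolist())
    np.savez(n+'.npz',im=im,d=d,K=K,T=T)
    P=cloud(d,K,T); h=cv2.cvtColor(im,cv2.COLOR_RGB2HSV)
    m=(((h[...,0]<8)|(h[...,0]>172))&(h[...,1]>150)&(h[...,2]>60)).astype(np.uint8)
    k,l,s,c=cv2.connectedComponentsWithStats(m)
    for j in range(1,k):
        if s[j,4]>25:
            q=P[(l==j)&(d>0)]
            print(s[j],c[j].round(1),np.median(q,0).round(1),q.min(0).round(),q.max(0).round())
cv2.imwrite('pics/a.png',cv2.resize(np.vstack(a),(450,600)if 0 else (512,768))[:,:,::-1]) 
cv2.imwrite('pics/s.png',a[0][:,:,::-1]);cv2.imwrite('pics/d.png',a[1][:,:,::-1])
s=read_state();print(s)
E
```

```text
pics
scene [[391.0, 0.0, 257.2], [0.0, 391.0, 199.7], [0.0, 0.0, 1.0]] [[0.16, 0.86, -0.49, 1097.15], [0.99, -0.14, 0.08, -141.74], [0.0, -0.5, -0.87, 976.71], [0.0, 0.0, 0.0, 1.0]]
[234 138  18  11 151] [242.5 143.1] [495.1 -80.4 203.2] [ 467. -103.  184.] [499. -59. 210.]
[217 165  11   9  73] [222. 169.] [ 549.5 -140.3  181.3] [ 540. -152.  165.] [ 552. -128.  188.]
[295 200  16  11  28] [300.  203.9] [600.6  52.3  40.9] [593.  42.  19.] [611.  86.  48.]
[307 244  12  19  99] [312.5 253.9] [768.4  48.9  86.7] [741.  32.  77.] [783.  64.  92.]
side [[348.0, 0.0, 252.3], [0.0, 348.0, 189.4], [0.0, 0.0, 1.0]] [[-1.0, -0.0, -0.0, 594.84], [0.0, 0.64, -0.77, 577.26], [0.0, -0.77, -0.64, 701.22], [0.0, 0.0, 0.0, 1.0]]
[270 162   4  12  44] [271.5 167.5] [ 543.3 -130.9  183.1] [ 540. -152.  166.] [ 548. -128.  185.]
[291 167   9  18 122] [295.5 176. ] [491.2 -72.6 202.2] [ 478. -110.  183.] [498. -58. 208.]
[171 234  25  21 367] [183.7 244.9] [751.2  41.   86. ] [726. -75.  -2.] [806.  65.  89.]
[230 255  22  17 284] [240.5 263.2] [620.2  44.7  23.5] [596.  35.   5.] [646.  58.  47.]
{'clock': 0.1, 'joints': array([ 1.11641062e+00,  3.00433135e-01,  1.52146476e+00, -1.50840318e-06,
        1.32072162e+00, -6.66241070e-02]), 'qd': array([-2.31838918e-04, -3.00282546e-03, -2.28711069e-03,  7.22670553e-04,
        1.09185023e-03,  2.74559650e-05]), 'effort': array([ 7.45612579e-04, -5.32637680e+01, -3.53290915e+01,  7.08927191e-02,
        2.34624505e-02, -7.13372401e-05]), 'eef_pos': array([207.88323069, 508.96282441, 204.95636591]), 'eef_rot': array([-3.14056797e+00, -6.69054837e-05,  2.75383140e+00]), 'wrist_force': array([-0.57756289,  0.37103673,  0.68974226]), 'moment': array([-0.0266911 , -0.01679767,  0.03526171]), 'finger_force': 0.0, 'finger_gap': 94.21730768457573}
```

View pics/s.png

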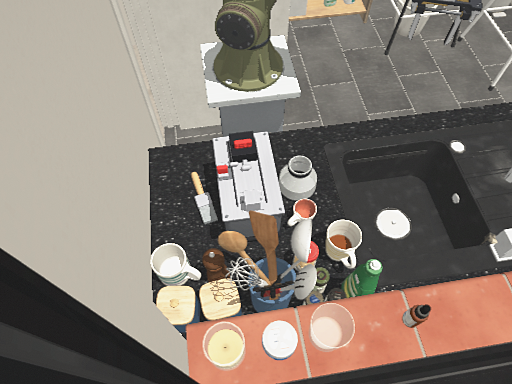

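View pics/d.png

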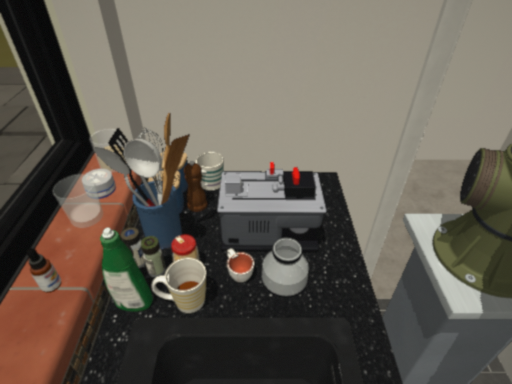

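The pictures show the grinder ahead of the robot with its rear facing away. In scene, the guard tab is at (242,143), the bolt grip at (222,169), the brush at (203,197) and the hopper at (298,178). Next I'll get the grinder's yaw and the exact grip points.

Run:
```python
from h import *
for n in('scene','side'):
    z=np.load(n+'.npz'); im,d,K,T=[z[k] for k in('im','d','K','T')]
    P=cloud(d,K,T)
    m=(abs(P[...,2]-151)<5)&(abs(P[...,1]+90)<130)&(P[...,0]>380)&(P[...,0]<760)
    m=m.astype(np.uint8); k,l,s,c=cv2.connectedComponentsWithStats(m); j=1+s[1:,4].argmax()
    q=P[l==j]; print(n,s[j],'z',np.median(q[:,2]),cv2.minAreaRect(q[:,:2].astype(np.float32)), cv2.boxPoints(cv2.minAreaRect(q[:,:2].astype(np.float32))).round().tolist())
    h=cv2.cvtColor(im,cv2.COLOR_RGB2HSV)
    r=(((h[...,0]<8)|(h[...,0]>172))&(h[...,1]>120)&(h[...,2]>60))
    for nm,b,zt in(('tab',(470,520,-115,-50),206),('lock',(530,565,-165,-115),186)):
        # visible centroid of top-surface pixels cast onto the top plane
        v,u=np.mgrid[:384,:512]; ray=np.stack([(u-K[0,2])/K[0,0],(v-K[1,2])/K[1,1],np.ones_like(u)],-1)@T[:3,:3].T
        X=T[:3,3]+ray*((zt-T[2,3])/ray[...,2])[...,None]
        g=r&(P[...,0]>b[0])&(P[...,0]<b[1])&(P[...,1]>b[2])&(P[...,1]<b[3])
        t=g&(P[...,2]>zt-6)
        print(nm,g.sum(),t.sum(),'top ray mean',X[t].mean(0).round(1),X[t].min(0).round(1),X[t].max(0).round(1),cv2.minAreaRect(X[t][:,:2].astype(np.float32)))
    x0,y0=(190,120) if n=='scene' else (200,140)
    cv2.imwrite(f'pics/{n}_z.png',cv2.resize(im[y0:y0+110,x0:x0+145],None,fx=5,fy=5,interpolation=cv2.INTER_CUBIC)[:,:,::-1])
```

```text
scene [ 217  131   68   90 3125] z 150.92334189457597 ((548.812744140625, -79.86307525634766), (149.99725341796875, 254.50477600097656), 89.61988830566406) [[421.0, -154.0], [676.0, -156.0], [677.0, -6.0], [422.0, -4.0]]
tab 152 89 top ray mean [493.3 -80.2 206. ] [ 485.3 -101.6  206. ] [501.9 -58.6 206. ] ((493.57330322265625, -80.08232116699219), (43.00570297241211, 16.611364364624023), 89.698486328125)
lock 83 45 top ray mean [ 547.5 -139.6  186. ] [ 541.3 -152.   186. ] [ 554.4 -127.2  186. ] ((547.6472778320312, -139.54859924316406), (12.662809371948242, 24.880701065063477), 2.2273435592651367)
side [ 218  171  108   42 2831] z 150.13839757837218 ((547.7718505859375, -81.58361053466797), (151.56871032714844, 252.19432067871094), 89.4978256225586) [[421.0, -156.0], [673.0, -158.0], [675.0, -7.0], [422.0, -5.0]]
tab 128 71 top ray mean [490.5 -75.9 206. ] [ 483.8 -100.8  206. ] [497.1 -50.3 206. ] ((490.4755859375, -75.53658294677734), (13.199590682983398, 50.54154968261719), 1.0238635540008545)
lock 48 28 top ray mean [ 543.7 -136.3  186. ] [ 538.1 -149.6  186. ] [ 548.5 -123.8  186. ] ((543.1533203125, -136.6377716064453), (25.948444366455078, 10.090150833129883), 87.71436309814453)
```

View pics/scene_z.png

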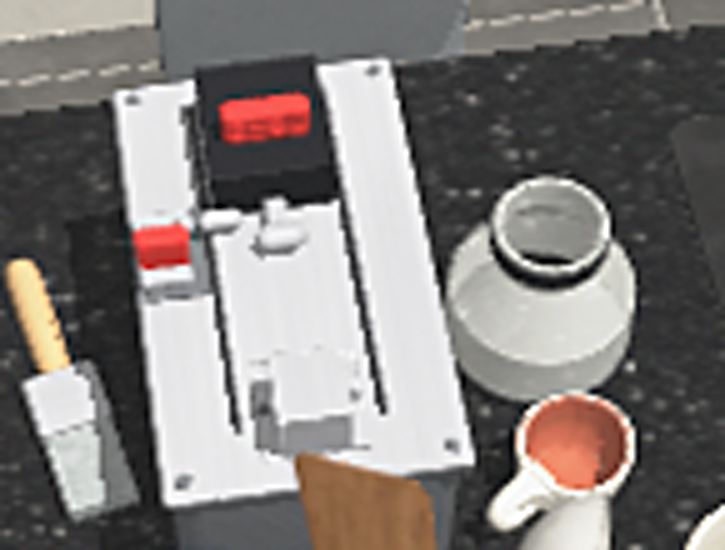

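```bash
python3 - <<'E'
from h import *
P=[]
for n in('scene','side'):
    z=np.load(n+'.npz'); p=cloud(z['d'],z['K'],z['T'])[z['d']>0]; P.append(p)
P=np.vstack(P)
P=P[(P[:,0]>280)&(P[:,0]<800)&(abs(P[:,1]+80)<200)]
print('cols y',list(range(-280,120,40)))
for x in range(280,800,40):
    print(x,[int(P[a,2].max()) if (a:=(P[:,0]>=x)&(P[:,0]<x+40)&(P[:,1]>=y)&(P[:,1]<y+40)).any() else None for y in range(-280,120,40)])
a=(abs(P[:,0]-545)<15)&(abs(P[:,1]+80)<30);print(P[a,2].max())
E
python3 -m handwheel '0 0 1 0.9 0; 0 0 1 0.9 0; 0 -0.5 0.5 0.9 0; 0.5 -0.9 0 0.9 0; 0.5 -0.9 0 0.76 0.3; 0.5 -0.9 0 0 0.5; 0.5 -0.9 0 0 0.5; 0.5 -0.9 0 0 0.5; 0.5 -0.9 0 0 0.5; 0.5 -0.9 0 0 0.5; 0.5 -0.9 0 0 0.5; 0.5 -0.9 0 0 0.5' 10
```

```text
cols y [-280, -240, -200, -160, -120, -80, -40, 0, 40, 80]
280 [4, 4, 3, 2, 2, 2, 1, 4, 4, 4]
320 [5, 6, 5, 3, 3, 3, 2, 4, 5, 4]
360 [5, 5, 6, 5, 3, 3, 2, 5, 4, 5]
400 [4, 21, 5, 156, 153, 153, 153, 6, 6, 5]
440 [6, 23, 6, 154, 190, 189, 155, 48, 75, 67]
480 [5, 23, 23, 168, 208, 209, 153, 108, 109, 110]
520 [4, 25, 24, 188, 168, 169, 154, 105, 108, 110]
560 [6, 23, 22, 155, 157, 157, 155, 34, 65, 60]
600 [5, 18, 15, 154, 190, 191, 155, 54, 54, 53]
640 [4, 6, 5, 154, 191, 191, 154, 51, 53, 52]
680 [92, 4, 4, 5, 4, 5, 4, 6, 3, 105]
720 [95, 150, 163, 14, 305, 309, 4, 88, 92, 103]
760 [102, 147, 317, 325, 304, 309, 337, 337, 91, 103]
169.03866993302222
clock: 1.1
eef_pos: [388.3, 163.2, 305.5]
eef_rot: [3.142, 0.0, 3.134]
wrist_force: [-0.1, -0.4, -0.3]
finger_gap: 47.4
finger_force: 0.0
```

```bash
python3 -m handwheel '0.436 -0.838 0 0 0.5; 0.436 -0.838 0 0 0.5; 0.436 -0.838 0 0 0.5; 0.436 -0.838 0 0 0.5; 0.436 -0.838 0 0 0.5; 0.436 -0.838 0 0 0.5; 0.436 -0.838 0 0 0.5; 0.436 -0.838 0 0 0.5; 0.436 -0.838 0 0 0.5; 0 0 -1 0 0.5; 0 0 -0.9 0 0.5; 0 0 0 0 0.5'
python3 - <<'E'
from h import *
print(read_state()['eef_pos'])
im,d,K,T=shot('wrist','w1.png'); shot('scene','s1.png')
p=cloud(d,K,T); h=cv2.cvtColor(im,cv2.COLOR_RGB2HSV)
r=(((h[...,0]<8)|(h[...,0]>172))&(h[...,1]>120)&(h[...,2]>60)&(d>0)).astype(np.uint8)
k,l,s,c=cv2.connectedComponentsWithStats(r)
for j in range(1,k):
    if s[j,4]>50:
        q=p[l==j]; t=q[q[:,2]>np.percentile(q[:,2],95)-4]
        print(s[j],np.percentile(q[:,2],95),cv2.minAreaRect(t[:,:2].astype(np.float32)))
E
```

```text
clock: 2.1
eef_pos: [542.6, -136.3, 222.4]
eef_rot: [3.138, -0.01, 3.133]
wrist_force: [-0.1, 0.2, -2.0]
finger_gap: 47.0
finger_force: 0.0
[ 542.5803432  -136.34623115  222.36669835]
[ 300  132   70   23 1461] 209.69466393186408 ((490.94366455078125, -84.00524139404297), (43.788299560546875, 12.390461921691895), 89.54026794433594)
[234 197  33  19 586] 188.93572628815267 ((543.6813354492188, -143.67091369628906), (25.555700302124023, 10.369102478027344), 87.85677337646484)
[ 395  213   38   38 1094] 48.92272238859832 ((632.6810302734375, 75.7564697265625), (22.88494110107422, 54.050758361816406), 51.56005859375)
```

View pics/w1.png

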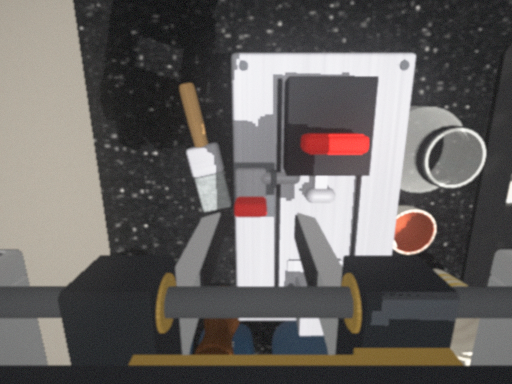

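The wrist view shows the bolt grip at (250,206), between the open fingers, and the tab at (335,144). I'll settle, then descend.

```bash
python3 -m handwheel '0 -0.04 -0.4 0 0.5; 0 0 -0.4 0 0.5; 0 0 0 0 0.5; 0 0 0 0 0.5'
```

```text
clock: 2.53
eef_pos: [545.5, -138.0, 199.6]
eef_rot: [-3.141, 0.002, 3.135]
wrist_force: [-0.1, 0.1, 0.5]
finger_gap: 46.9
finger_force: 0.0
```

```bash
python3 -m handwheel '0 -0.05 -0.4 0 0.5; 0 0 -0.39 0 0.5; 0 0 0 0 0.5; 0 0 0 0 0.7; 0 0 0 0 0.8; 0 0 0 0 0.8; 0 0 0 0 0.8; 0 0 0 0 0.8' 15
```

```text
clock: 3.2
eef_pos: [545.6, -141.0, 167.5]
eef_rot: [-3.139, 0.003, 3.134]
wrist_force: [0.7, -6.1, 5.3]
finger_gap: 25.7
finger_force: 15.0
```

```bash
python3 -m handwheel '0 -0.05 0 0 0.8; 0 -0.05 0 0 0.8; 0 -0.05 0 0 0.8; 0 -0.05 0 0 0.8; 0 -0.05 0 0 0.8; 0 -0.05 0 0 0.8; 0 -0.05 0 0 0.8; 0 -0.05 0 0 0.8; 0 -0.05 0 0 0.8; 0 -0.05 0 0 0.8; 0 0 0 0 0.8; 0 0 0 0 0.8'; python3 -m handwheel '0 -0.025 0 0 0.8; 0 -0.025 0 0 0.8; 0 -0.02 0 0 0.8; 0 0 0 0 0.8'
```

```text
clock: 4.2
eef_pos: [545.5, -160.2, 167.4]
eef_rot: [-3.141, 0.002, 3.134]
wrist_force: [-0.2, 0.3, 6.5]
finger_gap: 26.1
finger_force: 15.0
clock: 4.53
eef_pos: [545.5, -162.8, 167.3]
eef_rot: [-3.142, 0.002, 3.134]
wrist_force: [-1.4, 1.2, 7.0]
finger_gap: 25.6
finger_force: 15.0
```

```bash
python3 -m handwheel '0 -0.025 0 0 0.8; 0 0 0 0 0.8; 0 0 0 0 0.8';python3 -m handwheel '0 -0.025 0 0 0.8; 0 0 0 0 0.8; 0 0 0 0 0.8'
```

```text
clock: 4.78
eef_pos: [545.5, -163.8, 167.4]
eef_rot: [-3.141, 0.002, 3.134]
wrist_force: [-1.1, 1.6, 7.3]
finger_gap: 26.0
finger_force: 15.0
clock: 5.03
eef_pos: [545.4, -164.3, 167.3]
eef_rot: [3.141, 0.002, 3.135]
wrist_force: [-0.9, 5.4, 8.2]
finger_gap: 25.7
finger_force: 15.0
```

```bash
python3 -m handwheel '0 0.02 0 0 0.5; 0 0 0 0 0.5; 0 0 0 0 0.5; 0 0 0.6 0 0.5; 0 0 0.7 0 0.5; 0 0 0.7 0 0.7; -0.5 0.53 0 0 0.9; -0.5 0.53 0 0 1; -0.5 0.53 0 0 1; -0.5 0.53 0 0 1; 0 0 0 0 1; 0 0 0 0 1'
python3 - <<'E'
from h import *
im,d,K,T=shot('scene','s2.png'); P=cloud(d,K,T)
h=cv2.cvtColor(im,cv2.COLOR_RGB2HSV)
m=(((h[...,0]<8)|(h[...,0]>172))&(h[...,1]>120)&(h[...,2]>60)&(d>0)).astype(np.uint8)
k,l,s,c=cv2.connectedComponentsWithStats(m)
for j in range(1,k):
    q=P[l==j]
    if s[j,4]>20: print(s[j],np.median(q,0).round(1),q.min(0).round(),q.max(0).round())
cv2.imwrite('pics/s2z.png',cv2.resize(im[90:220,180:330],None,fx=4,fy=4)[:,:,::-1])
E
```

```text
clock: 6.03
eef_pos: [464.7, -78.8, 246.5]
eef_rot: [-3.141, 0.001, 3.135]
wrist_force: [0.6, 1.2, -0.2]
finger_gap: 3.6
finger_force: 0.0
[234 138  18  11 153] [495.6 -80.4 202.8] [ 467. -103.  184.] [499. -59. 209.]
[208 166  11   9  84] [ 548.7 -162.1  181.2] [ 412. -183.   -1.] [ 553. -149.  189.]
[295 200  20  18 247] [605.3  74.   22.6] [593.  42.   6.] [631.  93.  49.]
[307 241  12  22 165] [764.7  51.3  86.4] [702.   9.   1.] [819.  85. 262.]
[506 272   6  14  43] [910.7 445.2 152. ] [900. 439. 148.] [930. 457. 155.]
[500 284  11  14  45] [940.6 423.2 152.4] [926. 412. 149.] [952. 432. 156.]
[275 288   6   6  22] [851.7 -55.9 120.2] [847. -71. 106.] [879. -50. 228.]
[402 288  27  19 174] [926.3 218.8 152.4] [899. 200. 145.] [958. 249. 248.]
[264 290   6   7  28] [845.3 -78.2  96.2] [830. -82.  28.] [858. -74. 127.]
[345 290  68  45 699] [935.8 171.3 152. ] [899.  79. 146.] [990. 200. 156.]
[ 417  295   48   53 1002] [979.7 264.  152.4] [926. 199. 147.] [1033.  308.  252.]
[370 299  13  17  81] [926.6 137.  152. ] [912. 120. 149.] [944. 154. 156.]
[355 325  47  41 857] [1007.1  118.5  152.4] [959.  67. 148.] [1038.  167.  156.]
[188 345   8  10  22] [ 949.8 -252.6  151.6] [ 943. -258.  149.] [ 958. -243.  155.]
[306 346  30  30 429] [1011.6   -8.4  152.2] [982. -26. 148.] [1037.   29.  157.]
[283 352  23  28 235] [1011.9  -51.4  152.1] [991. -75. 148.] [1038.  -34.  156.]
[188 356   6   9  22] [ 968.8 -255.3  151.8] [ 962. -259.  148.] [ 978. -248.  155.]
```

View pics/s2z.png

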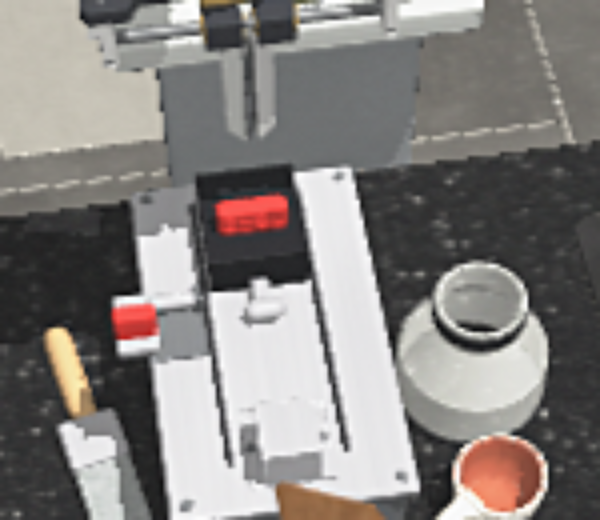

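The picture shows the bolt grip pulled clear at (135,320), with its rod end outside the guard's path. The fingers are in front of the tab at (250,135).

```bash
python3 -m handwheel '0 0 -0.7 0 1; 0 0 -0.69 0 1; 0.1 -0.02 0 0 1; 0.1 0 0 0 1; 0.05 0 0 0 1; 0 0 0 0 1; 0 0 0 0 1' 20
python3 -m handwheel '0.05 0 0 0 1; 0.05 0 0 0 1;0.05 0 0 0 1; 0 0 0 0 1'
python3 -m handwheel '0.05 0 0 0 1; 0.05 0 0 0 1;0.05 0 0 0 1; 0 0 0 0 1'
```

```text
clock: 6.67
eef_pos: [475.3, -80.4, 190.7]
eef_rot: [-3.141, 0.0, 3.134]
wrist_force: [0.6, 0.4, 1.0]
finger_gap: -0.0
finger_force: 0.0
clock: 7.0
eef_pos: [481.2, -80.1, 190.4]
eef_rot: [-3.142, 0.0, 3.134]
wrist_force: [-1.1, -1.1, 1.2]
finger_gap: 0.6
finger_force: 0.7
clock: 7.33
eef_pos: [487.3, -80.1, 190.2]
eef_rot: [3.142, 0.0, 3.134]
wrist_force: [-0.8, -0.4, 1.2]
finger_gap: 0.5
finger_force: 0.7
```

```bash
python3 -m handwheel '0.1 0 0 0 1; 0.1 0 0 0 1; 0.1 0 0 0 1; 0.1 0 0 0 1; 0.1 0 0 0 1; 0.1 0 0 0 1; 0.1 0 0 0 1; 0.1 0 0 0 1; 0.1 0 0 0 1; 0.1 0 0 0 1; 0 0 0 0 1; 0 0 0 0 1'
python3 -m handwheel '0.1 0 0 0 1; 0.1 0 0 0 1; 0.1 0 0 0 1; 0.1 0 0 0 1; 0.1 0 0 0 1; 0.05 0 0 0 1; 0 0 0 0 1; 0 0 0 0 1'
```

```text
clock: 8.33
eef_pos: [527.1, -80.1, 190.1]
eef_rot: [3.142, -0.0, 3.134]
wrist_force: [-1.2, -1.5, -0.3]
finger_gap: 0.5
finger_force: 0.9
clock: 9.0
eef_pos: [549.0, -80.1, 190.2]
eef_rot: [3.142, 0.0, 3.134]
wrist_force: [-2.8, -1.8, -1.0]
finger_gap: 0.6
finger_force: 1.0
```

```bash
python3 -m handwheel '0.05 0 0 0 1; 0.05 0 0 0 1; 0.05 0 0 0 1; 0.05 0 0 0 1; 0.05 0 0 0 1; 0 0 0 0 1' | grep -E 'pos|wrist'
for i in 1; do python3 -m handwheel '0.025 0 0 0 1; 0 0 0 0 1' | grep -E 'pos|wrist'; python3 -m handwheel '0.025 0 0 0 1; 0 0 0 0 1'| grep -E 'pos|wrist'; python3 -m handwheel '0.025 0 0 0 1; 0 0 0 0 1'| grep -E 'pos|wrist'; done
```

```text
eef_pos: [559.3, -80.1, 190.2]
wrist_force: [-2.2, -1.2, -0.6]
eef_pos: [559.9, -80.1, 190.2]
wrist_force: [-3.0, -1.7, -0.7]
eef_pos: [560.6, -80.1, 190.2]
wrist_force: [-5.5, -1.8, -0.1]
eef_pos: [561.1, -80.1, 190.1]
wrist_force: [-9.5, -2.1, 2.7]
```

```bash
python3 -m handwheel '0.02 0 0 0 1; 0 0 0 0 1; 0 0 0 0 1' | grep -E 'pos|wrist'; python3 -m handwheel '0.02 0 0 0 1; 0 0 0 0 1; 0 0 0 0 1'| grep -E 'pos|wrist'
```

```text
eef_pos: [561.9, -80.1, 190.2]
wrist_force: [-9.8, -1.4, 2.6]
eef_pos: [562.8, -80.1, 190.2]
wrist_force: [-8.7, -3.0, 0.9]
```

```bash
python3 -m handwheel '0.02 0 0 0 1; 0 0 0 0 1; 0 0 0 0 1' | grep -E 'pos|wrist'; python3 -m handwheel '0.02 0 0 0 1; 0 0 0 0 1; 0 0 0 0 1'| grep -E 'pos|wrist'
```

```text
eef_pos: [563.7, -80.2, 190.2]
wrist_force: [-8.0, -2.5, 0.4]
eef_pos: [564.6, -80.1, 190.2]
wrist_force: [-7.3, -1.8, 0.1]
```

```bash
python3 -m handwheel '0.02 0 0 0 1; 0 0 0 0 1; 0 0 0 0 1' | grep -E 'pos|wrist'; python3 -m handwheel '0.02 0 0 0 1; 0 0 0 0 1; 0 0 0 0 1'| grep -E 'pos|wrist'
```

```text
eef_pos: [565.4, -80.2, 190.2]
wrist_force: [-6.1, -2.0, 0.1]
eef_pos: [566.4, -80.2, 190.2]
wrist_force: [-5.8, -1.9, -0.3]
```

```bash
python3 -m handwheel '0.02 0 0 0 1; 0 0 0 0 1; 0 0 0 0 1' | grep -E 'pos|wrist'; python3 -m handwheel '0.02 0 0 0 1; 0 0 0 0 1; 0 0 0 0 1'| grep -E 'pos|wrist'
```

```text
eef_pos: [567.2, -80.2, 190.2]
wrist_force: [-6.2, -1.9, -0.5]
eef_pos: [568.1, -80.2, 190.2]
wrist_force: [-4.9, -1.4, -1.2]
```

```bash
python3 -m handwheel '0.02 0 0 0 1; 0 0 0 0 1; 0 0 0 0 1' | grep -E 'pos|wrist'; python3 -m handwheel '0.02 0 0 0 1; 0 0 0 0 1; 0 0 0 0 1'| grep -E 'pos|wrist'
```

```text
eef_pos: [569.0, -80.2, 190.2]
wrist_force: [-4.3, -2.1, -1.0]
eef_pos: [569.9, -80.2, 190.2]
wrist_force: [-4.5, -1.3, -0.8]
```

```bash
python3 -m handwheel '0.025 0 0 0 1; 0 0 0 0 1' | grep -E 'pos|wrist'; python3 -m handwheel '0.025 0 0 0 1; 0 0 0 0 1'| grep -E 'pos|wrist';  python3 -m handwheel '0.025 0 0 0 1; 0 0 0 0 1'| grep -E 'pos|wrist'
```

```text
eef_pos: [571.0, -80.2, 190.2]
wrist_force: [-3.3, -1.8, -1.4]
eef_pos: [572.1, -80.1, 190.3]
wrist_force: [-3.0, -1.3, -0.7]
eef_pos: [573.2, -80.1, 190.3]
wrist_force: [-1.5, -1.4, -1.5]
```

```bash
python3 -m handwheel '0.02 0 0 0 1; 0 0 0 0 1; 0 0 0 0 1' | grep -E 'pos|wrist'; python3 -m handwheel '0.02 0 0 0 1; 0 0 0 0 1; 0 0 0 0 1'| grep -E 'pos|wrist'
```

```text
eef_pos: [573.9, -80.1, 190.3]
wrist_force: [-2.0, -1.5, -1.0]
eef_pos: [574.5, -80.1, 190.3]
wrist_force: [-3.6, -1.4, 0.1]
```

```bash
python3 -m handwheel '0.02 0 0 0 1; 0 0 0 0 1; 0 0 0 0 1' | grep -E 'pos|wrist'; python3 -m handwheel '0.02 0 0 0 1; 0 0 0 0 1; 0 0 0 0 1'| grep -E 'pos|wrist'
```

```text
eef_pos: [575.1, -80.1, 190.3]
wrist_force: [-6.3, -0.3, 1.8]
eef_pos: [575.6, -80.1, 190.3]
wrist_force: [-9.7, 0.5, 2.5]
```

```bash
cat > tab.py <<'E'
from h import *
im,d,K,T=shot('side'); P=cloud(d,K,T); h=cv2.cvtColor(im,cv2.COLOR_RGB2HSV)
m=(((h[...,0]<8)|(h[...,0]>172))&(h[...,1]>120)&(h[...,2]>60)&(d>0)&(P[...,2]>182)&(abs(P[...,1]+80)<45)&(P[...,0]>470)&(P[...,0]<640))
v,u=np.nonzero(m); print('side tab',len(u),u.mean().round(2),u.min(),u.max(),'x',np.percentile(P[m][:,0],[5,50,95]).round(1))
E
python3 tab.py; python3 -m handwheel '-0.05 0 0 0 1; -0.05 0 0 0 1; 0 0 0 0 1; 0 0 0 0 1'| grep -E 'pos|wrist'; python3 tab.py; python3 -m handwheel '-0.1 0 0 0 1; 0 0 0 0 1; 0 0 0 0 1'| grep -E 'pos|wrist'; python3 tab.py
```

```text
side tab 108 253.2 250 257 x [584.2 591.3 598.5]
eef_pos: [572.2, -80.1, 190.3]
wrist_force: [-1.1, -0.6, -0.4]
side tab 105 254.74 252 258 x [581.7 586.7 593.6]
eef_pos: [568.2, -80.1, 190.4]
wrist_force: [0.4, 0.6, -0.3]
side tab 112 255.03 252 258 x [579.5 586.6 593.6]
```

```bash
python3 -m handwheel '-0.3 0 0 0 1; -0.3 0 0 0 1; 0 0 0 0 1; 0 0 0 0 1'| grep -E 'pos|wrist'; python3 tab.py; python3 -m handwheel '0 0 0 0 1; 0 0 0 0 1; 0 0 0 0 1; 0 0 0 0 1; 0 0 0 0 1'| grep -E 'pos|wrist'; python3 tab.py
```

```text
eef_pos: [544.4, -80.2, 190.6]
wrist_force: [0.9, -0.5, 0.8]
side tab 121 255.26 252 259 x [579.3 586.6 593.6]
eef_pos: [544.3, -80.1, 190.2]
wrist_force: [-0.3, -0.6, 0.4]
side tab 121 255.26 252 259 x [579.3 586.6 593.6]
```

The guard stays open with the fingers well away from it. Next I'll find the nut.

```bash
python3 -m handwheel '0 0 0.7 0 1; 0 0 0.8 0 0.8; 0 0 0.6 0 0.3; 0 0 0 0 0; 0 0 0 0 0; 0 0 0 0 0;0 0 0 0 0'
python3 - <<'E'
from h import *
o=[]
for n in('wrist','scene'):
    im,d,K,T=shot(n,n+'3.png'); P=cloud(d,K,T); h=cv2.cvtColor(im,cv2.COLOR_RGB2HSV)
    m=((h[...,0]>10)&(h[...,0]<35)&(h[...,1]>70)&(d>0)&(abs(P[...,0]-480)<45)&(abs(P[...,1]+80)<45)&(P[...,2]>155)).astype(np.uint8)
    k,l,s,c=cv2.connectedComponentsWithStats(m)
    for j in range(1,k):
        if s[j,4]>20:
            q=P[l==j]; t=q[abs(q[:,2]-174)<4]
            print(n,s[j],np.percentile(q[:,2],[5,50,95]).round(1),q.min(0).round(),q.max(0).round(),cv2.minEnclosingCircle(t[:,:2].astype(np.float32)) if len(t)>4 else 0)
    o.append(im)
E
```

```text
clock: 16.17
eef_pos: [543.8, -80.1, 272.9]
eef_rot: [3.141, -0.002, 3.134]
wrist_force: [-0.3, 0.5, 0.3]
finger_gap: 36.7
finger_force: 0.0
wrist [236 102  39  41 997] [171.2 172.8 174.1] [ 461. -102.  168.] [498. -66. 175.] ((479.7796630859375, -83.55157470703125), 18.601524353027344)
wrist [175 272  18  62 617] [379.8 387.8 391. ] [ 510. -101.  376.] [525. -99. 392.] 0
wrist [324 272  18  62 603] [379.1 387.6 390.9] [510. -63. 374.] [525. -60. 392.] 0
wrist [ 106  347  336   20 4303] [393.7 396.5 402.1] [ 518. -116.  392.] [525. -39. 404.] 0
scene [210   0   7   8  25] [584.7 585.8 587. ] [ 498. -123.  585.] [ 514. -113.  587.] 0
scene [236 141  14  15 155] [157.  173.1 176.4] [465. -98. 155.] [500. -63. 177.] ((481.8625793457031, -80.71236419677734), 18.48736000061035)
```

View pics/wrist3.png

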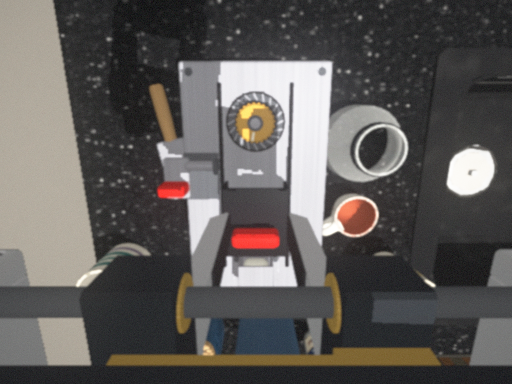

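The wrist view shows the nut uncovered at (255,122), the open guard with its tab at (255,238), and the bolt out at (172,189).

```bash
python3 -m handwheel '-0.6 0 0 0 0; -0.6 -0.01 0 0 0; -0.39 0 0 0 0; 0 0 -0.7 0 0; 0 0 -0.7 0 0; 0 0 -0.7 0 0; 0 0 -0.4 0 0; 0 0 -0.2 0 0;0 0 -0.2 0 0; 0 0 0 0 0; 0 0 0 0 0'
```

```text
clock: 17.18
eef_pos: [480.8, -80.6, 158.8]
eef_rot: [-3.141, 0.001, 3.134]
wrist_force: [0.9, -0.2, 0.1]
finger_gap: 94.0
finger_force: 0.0
```

```bash
python3 -m handwheel '0 0 -0.04 0 0.4; 0 0 0 0 0.7; 0 0 0 0 0.75; 0 0 0 0 0.75; 0 0 0 0 0.75; 0 0 0 0 0.75; 0 0 0 0 0.75; 0 0 0 0 0.75; 0 0 0 0 0.75;0 0 0 0 0.75' 30
```

```text
clock: 18.02
eef_pos: [480.6, -82.4, 156.9]
eef_rot: [-3.138, 0.0, 3.134]
wrist_force: [-0.5, -14.8, 0.5]
finger_gap: 35.1
finger_force: 30.0
```

```bash
python3 -m handwheel '0 -0.05 0 0 0.75; 0 0 0 0 0.75; 0 0 0 0 0.75'; python3 -m handwheel '0 0 0.001 -0.6 0.75; 0 0 0.001 -0.8 0.75; 0 0 0.001 -0.8 0.75; 0 0 0.001 -0.8 0.75; 0 0 0 0 0.75'
```

```text
clock: 18.27
eef_pos: [480.6, -82.6, 156.8]
eef_rot: [-3.141, 0.0, 3.134]
wrist_force: [-0.9, -1.2, 1.7]
finger_gap: 35.5
finger_force: 30.0
clock: 18.68
eef_pos: [480.6, -82.5, 156.9]
eef_rot: [-3.142, 0.0, 2.869]
wrist_force: [-0.6, 0.3, 2.3]
finger_gap: 34.8
finger_force: 30.0
```

```bash
python3 -m handwheel '0 0 0.001 -1 0.75; 0 0 0.001 -1 0.75; 0 0 0.001 -1 0.75; 0 0 0.001 -1 0.75; 0 0 0.001 -1 0.75; 0 0 0.001 -1 0.75; 0 0 0.001 -1 0.75; 0 0 0.001 -1 0.75; 0 0 0.001 -1 0.75; 0 0 0.001 -1 0.75; 0 0 0.001 -1 0.75; 0 0 0.001 -1 0.75'; python3 -m handwheel '0 0 0.001 -1 0.75; 0 0 0.001 -1 0.75; 0 0 0.001 -1 0.75; 0 0 0.001 -1 0.75; 0 0 0.001 -1 0.75; 0 0 0.001 -1 0.75; 0 0 0.001 -1 0.75; 0 0 0.001 -1 0.75; 0 0 0.001 -1 0.75; 0 0 0.001 -1 0.75; 0 0 0.001 -1 0.75; 0 0 0.001 -1 0.75'
python3 -c "
from cell import *;s=read_state();print(s['joints'],s['moment'])"
```

```text
clock: 19.68
eef_pos: [481.2, -82.1, 157.5]
eef_rot: [3.14, 0.0, 1.824]
wrist_force: [3.7, 3.2, -0.2]
finger_gap: 35.1
finger_force: 30.0
clock: 20.68
eef_pos: [481.7, -82.4, 158.1]
eef_rot: [3.139, -0.002, 0.777]
wrist_force: [8.6, 0.1, -2.8]
finger_gap: 35.0
finger_force: 30.0
[-2.44649443e-01  2.08664869e-01  1.75093554e+00  5.08293410e-04
  1.17870546e+00  5.49030712e-01] [-0.05207395 -1.68413565  0.163824  ]
```

```bash
python3 -m handwheel '0 0 0.001 -1 0.75; 0 0 0.001 -1 0.75; 0 0 0.001 -1 0.75; 0 0 0.001 -1 0.75; 0 0 0.001 -1 0.75; 0 0 0.001 -1 0.75; 0 0 0.001 -1 0.75; 0 0 0.001 -1 0.75; 0 0 0.001 -1 0.75; 0 0 0.001 -1 0.75; 0 0 0.001 -1 0.75; 0 0 0 0 0.75'
python3 -c "
from cell import *;s=read_state();print(s['joints'],s['moment'])"
```

```text
clock: 21.68
eef_pos: [481.8, -83.0, 158.6]
eef_rot: [3.141, -0.004, -0.185]
wrist_force: [9.1, -3.5, -2.7]
finger_gap: 35.4
finger_force: 30.0
[-2.45201453e-01  2.08247120e-01  1.75024618e+00 -5.45871417e-04
  1.17943456e+00  1.51043322e+00] [-0.83813354 -1.59927734 -0.04694697]
```

```bash
python3 -m handwheel '0 0 0.001 -0.8 0.75; 0 0 0.001 -0.8 0.75; 0 0 0.001 -0.8 0.75; 0 0 0 0 0.75; 0 0 0 0 0.75; 0 0 0 0 0.5; 0 0 0 0 0.1; 0 0 0 0 0; 0 0 0 0 0; 0 0 0 0 0; 0 0 0 0 0'; python3 -m handwheel '0 0 0.3 0 0; 0 0 0.7 0 0; 0 0 0.9 0 0; -0.5 0 0.9 0 0; -0.8 0 0.3 0 0; -0.5 0 0 0 0; 0 0 0 0 0; 0 0 0 0 0; 0 0 0 0 0'
python3 tab.py
python3 - <<'E'
from h import *
a=[shot(n)[0] for n in('scene','side')]
c=[cv2.resize(a[0][120:260,160:340],None,fx=3,fy=3),cv2.resize(a[1][140:280,180:340],None,fx=3,fy=3)]
cv2.imwrite('pics/end.png',cv2.resize(np.hstack(c),(800,330))[:,:,::-1])
E
```

```text
clock: 22.6
eef_pos: [480.5, -82.5, 158.3]
eef_rot: [3.142, 0.0, -0.391]
wrist_force: [0.1, -0.0, -0.2]
finger_gap: 71.8
finger_force: 0.0
clock: 23.35
eef_pos: [408.9, -82.5, 282.2]
eef_rot: [-3.142, 0.0, -0.391]
wrist_force: [0.4, -0.5, 0.9]
finger_gap: 93.9
finger_force: 0.0
side tab 119 255.25 252 259 x [579.4 586.6 593.6]
```

View pics/end.png

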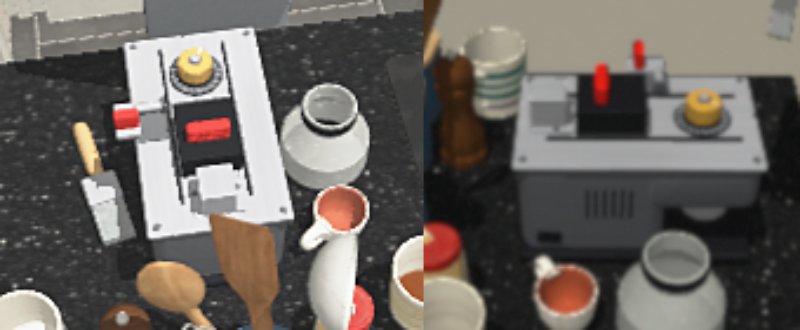

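The final view shows the bolt out, the guard held open, the nut clear and the surroundings undisturbed. I'll check how far the nut has risen before handing in.

Run:
```python
from h import *
im,d,K,T=shot('scene'); P=cloud(d,K,T)
old=cv2.imread('pics/scene3.png')[:,:,::-1]
h=cv2.cvtColor(im,cv2.COLOR_RGB2HSV); m=(h[...,0]>10)&(h[...,0]<35)&(h[...,1]>70)&(d>0)&(abs(P[...,0]-480)<45)&(abs(P[...,1]+80)<45)&(P[...,2]>155)&(P[...,2]<190)
print(np.percentile(P[m][:,2],[5,50,95]),P[m].max(0),m.sum())
def b(i):
    h=cv2.cvtColor(np.ascontiguousarray(i),cv2.COLOR_RGB2HSV)[130:170,225:262]; q=(h[...,0]>10)&(h[...,0]<35)&(h[...,1]>70); return np.argwhere(q).mean(0),q.sum()
print(b(old),b(im))
```

```text
[160.26252499 175.46347904 178.44171461] [501.11881898 -63.00277073 179.80051393] 157
(array([18.79190751, 17.53757225]), np.int64(173)) (array([18.41954023, 17.4137931 ]), np.int64(174))
```

```bash
python3 -c "
from cell import *;print(sign_off())"
```

```text
the job is handed in; nothing more can be done
None
```

The job is handed in, with no verdict shown: the bolt is pulled out to its end, the catch holds the guard open by itself, and the nut was turned about 3.5 rad clockwise (it rose roughly 2 mm); the last pictures show nothing else disturbed.

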